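# Re-aim the clamped swivel head at the dish

## Robot

A 6-joint arm with a two-finger parallel gripper is mounted at the origin on a cart in front of the work surface, level with it; the furniture and walls round the work are solid. World frame = base frame: x ahead of the robot, y to its left, z up, the work surface at z = 0. Lengths are in m, angles in rad, forces in N, time in s.
With the tool pointing down it reaches from about 0.375 to 0.9 m from the base axis. Payload 3.1 kg.
Tool frame: the origin (TCP) lies on the centre line of the jaws, within the pads' length; the fingertips stand robot.tip_reach ahead of it and the grasp point (between the pads) lies 8 mm behind it (robot.tip_reach is the distance from the TCP to the fingertips, in m); z points along the fingers, y is the line along which they close (so a half turn about z gives the same grasp; the last joint's range is limited). The gripper opens to 87 mm and grips with 3 to 60 N. Pads are 19 mm wide; open, the fingers measure 117 mm over their backs; the gripper's body (75 mm by 190 mm) begins 51 mm behind the grasp point.
Start: joints at [1.038, 0.527, 1.433, -0, 1.181, -0.178], TCP at [0.216, 0.586, 0.234] pointing down, gripper open.
Joint ranges: [-3.08, 3.08], [-0.75, 2.2], [0.22, 2.44], [-1.43, 4.57], [0, 2.65], [-2.85, 2.85]. Speed limits (rad/s): [2.79, 2.79, 3.14, 3.14, 3.14, 3.14].

## Interface

Orientations are given as a unit quaternion [x, y, z, w].
In Python, from rig import robot gives the robot as it stands.
- The arm moves only by the tool jog_arm, never from a script. Its argument "motion" is one flat list of numbers, 7 for each row, row after row: the shift along the tool's x, y, z scaled (see below), then the turn, a rotation vector about the tool's x, y, z scaled (see below), then the gripper's target within -1 to 1 (shut at 1, half-way at 0, fully open at -1). In form: [x, y, z, rx, ry, rz, hand, x, y, z, rx, ry, rz, hand, ...]. A call has 1 to 12 rows; each row shifts and turns the commanded pose from where the row before left it, along the tool's axes as they then stand; what a row does not reach is not made up. The controller multiplies each number of a shift by 4 cm and each number of a turn by 4 degrees. A row lasts 1/8 s, in which the tool goes at most 62.5 mm and 10.7 degrees, less where a joint would pass 70% of its speed; a pose out of reach is approached as far as the arm can. A call with a number of a shift or a turn outside -1 to 1 is refused whole. A call with a gripper value outside its range is refused whole. The fingers move at their own pace and stop on an object; "grip_force" is the grip in N (left out, the last holds). Time passes only in rows, so rows that do not move let the fingers close. It gives the time, the measured TCP pose, the force, the opening and the grip force at its end, in the units of the state.
- robot.get_obs(): the state, without advancing time (a new reading comes with each control period).
- robot.camera(name): name is "scene" or "side" or "wrist"; returns the picture (420x560x3 uint8, blue, green, red); there is no depth.
- robot.calibration(name): a dict with "fx", "fy", "cx", "cy" (pixels), "R" (3x3) and "t" (3): a world point X has camera coordinates R X + t; the wrist camera has in their place "T_tool_cam" (4x4, takes a point from camera to tool coordinates, whose origin is the TCP and whose axes are the flange's). Camera axes: x right, y down, z forward; pixel columns grow to the right and rows downward; lengths in m; the calibration is good to about 2 mm. A picture is of the moment at which its call begins: read the wrist's pose just before it. calibration takes no time and is no camera call.
- robot.hand_in(): hands the job in; it is judged then, once.
The state is a dict: "time": time; "q": joint angles; "joint_velocities": joint speeds; "joint_torque": joint torques, N m; "position": TCP position; "tool_rot": TCP orientation; "ft_force": force on the tool from outside, world axes, zero at the start; "moment": the same for the moment, N m; "grip_width": finger opening in m; "grip_force": force on a finger pad.
Only numpy, scipy, OpenCV 4.12 (cv2) and the standard library are available. Lean on these libraries where they do the work, as an engineer would, in place of code of your own. Each camera call takes 0.05 s, during which the arm holds its last target. There are 200 camera calls.

## Task

First take the tall bottle off its rest on the swivel stand, where it blocks the arm, and stand it upright in the card tray. Then back the clamp screw off just enough to free the swivel arm (never more than half a turn), turn the arm until its black head is centred above the petri dish, and tighten the screw again as firmly as you found it, leaving the head there. Do not shift the dish, and leave everything else standing where it is.

Things in the scene. Friction and masses are not known exactly. Their poses are not given: they have to be found in the camera images.
- stand: Grey steel swivel stand fixed to the desk (position varies, yaw within 0.25 rad). Origin on the desk on the column axis, the arm's pivot. Three round rests, tops 8 mm up, lie 120 mm out, at -0.30, +0.28 and +0.80 rad (counter-clockwise from above) from its +y axis. At -y, 67 to 81 mm from the axis, a 26 mm wide bracket rises to 169 mm and carries the clamp screw over the arm's 108 mm round flange.
- swivel (a joint): Swivel arm about the column (rad): 0 = along the stand's +y, positive counter-clockwise from above, travel -1.4 to 1.4. Starts at -1.15 to -0.95, so the bottle lies between it and the dish. Held by friction while the clamp is tight; freed, it turns easily (under 0.2 N m) and stays where left. The arm is a bar 18 mm wide, top 145 mm above the desk.
- grip_post (a point): Grip of the swivel arm: an upright round dark-steel post, 14 mm in diameter, 83 mm from the column axis, on top of the arm, from 145 to 185 mm above the desk; this point lies on its axis 172 mm above the desk.
- head (a point): Centre of the lens, the underside of the black round head (36 mm across, 95 to 146 mm above the desk) at the arm's end, 120 mm from the column axis. It passes over the dish and the cup but strikes the tall bottle.
- clamp (a joint): Clamp screw (rad), vertical axis: grows counter-clockwise from above, which loosens. Starts tight at 0 to 0.2. The foot leaves the flange near 0.9, beyond which the arm is free; below that it presses ever harder, about 58 N at 0. Stop at -0.4. It turns with under 0.6 N m, rises 1.9 mm per rad and stays where left. Backing off half a turn ends at 3.1 to 3.3.
- wing (a point): Grip of the clamp screw, on its axis, 44 mm from the column axis at the stand's -y, 206 mm above the desk: a dark-steel wing bar 46 mm long (along this point's x axis), 10 mm thick, from 191 to 219 mm above the desk.
- foot: Rubber-faced foot under the clamp screw, 18 mm across, pressing on the top of the arm's flange; origin at the centre of its underside.
- tall_bottle: White bottle with a blue cap, body 44 mm in diameter to 80 mm up, then a shoulder and a 33 mm cap from 96 to 115 mm; 120 g or so. Origin at the centre of its underside. It stands on the rest 0.30 rad clockwise of the stand's +y axis.
- tray: Shallow open cardboard tray fixed to the desk, to the right of the stand, 170 mm (its x) by 250 mm (its y), walls 3 mm thick and 50 mm high, floor 3 mm. Origin at the centre of its underside. Position varies, yaw within 0.2 rad.
- dish: Closed petri dish, 60 mm in diameter and 14 mm high, on one of the two left rests (0.28 or 0.80 rad). Origin at the centre of its underside.
- cup: White lidded sample cup, 49 mm in diameter and 60 mm high, on the other of those two rests; origin at the centre of its underside. Leave it.
- pot: Amber pot with white lid, 40 mm in diameter, 75 mm high, somewhere along the tray; origin at the centre of its underside. Leave it standing where it is.
- can: Air duster can, about 60 mm in diameter, 139 mm high, between the stand and the robot; origin under its centre. Leave it.
- carton: Small carton, 55 x 55 x 95 mm high, left of the stand; origin under its centre. Leave it.
- slides: Green slide box, 92 x 101 x 31 mm high, left of the stand; origin under its centre. Leave it.

How it is judged:
On the way, in this order (a step that is already met when the one before it is completed fails the run):
1. the tall bottle stands upright and released in the tray, with the clamp still tight (x of tall_bottle in the frame of tray between -0.065 and 0.065 m and y of tall_bottle in the frame of tray between -0.105 and 0.105 m and z of tall_bottle in the frame of tray below 0.012 m and angle between tall_bottle's own z axis and vertical below 0.15 rad and contact force between the fingers and tall_bottle below 0.5 N and value of joint clamp below 0.45 rad), for 0.2 s.
2. the clamp screw is backed off and its foot no longer presses on the flange (value of joint clamp above 0.8 rad and contact force between foot and anything else below 1 N), for 0.2 s.
3. the head is over the centre of the dish, within 8 mm, with the clamp loose (all of step 2 and horizontal distance between head and dish below 0.008 m), for 0.2 s.
4. the clamp is tight again with the head over the dish (horizontal distance between head and dish below 0.008 m and value of joint clamp below 0.45 rad and contact force between foot and anything else above 15 N), for 0.2 s.
At the end, for the whole second after the job is handed in: The tall bottle stands upright (within 0.15 rad) on the floor of the tray, at rest and let go; the head's centre is within 8 mm, seen from above, of the dish's centre; the clamp screw is tight: turned back to below 0.45 rad, its foot pressing with more than 15 N (all of step 4 and x of tall_bottle in the frame of tray between -0.065 and 0.065 m and y of tall_bottle in the frame of tray between -0.105 and 0.105 m and z of tall_bottle in the frame of tray below 0.012 m and angle between tall_bottle's own z axis and vertical below 0.15 rad and contact force between the fingers and tall_bottle below 0.5 N and linear speed of tall_bottle below 0.02 m/s and velocity of joint swivel between -0.05 and 0.05 rad/s); the robot touches nothing.
It fails at once if the clamp screw is backed off by more than half a turn (over 3.3 rad) (value of joint clamp above 3.3 rad).
It fails at once if the dish is shifted by more than 10 mm (distance of dish from where it was at the start of the episode above 0.01 m).
It fails at once if the cup, pot, can, carton or slide box is shifted by more than 20 mm (distance of any of cup, pot, can, carton, slides from where it was at the start of the episode above 0.02 m).
It fails at once if the cup, pot, can or carton is tipped (angle between any of cup, pot, can, carton's own z axis and vertical above 0.5 rad).
It also fails if it takes over 72 s, if anything falls off the work surface, if the arm or the gripper's body presses on something with over 40 N, if the wrist force passes 120 N, or if a joint passes its speed limit or range.

## Working session

There is one attempt and no reset: what is moved stays moved. The work goes in short steps, Python scripts to look and compute and a tool call to move; the robot and the scene stay as the last step left them, time stands still between calls to the robot, and variables do not carry over. Pictures are saved under pics/ and viewed, at most 10 in all, crops included, and the job is handed in when it is done.

Besides the shell and the picture viewer there is one more tool, called after ">>>" as name(argument=value, ...) on one line, values as JSON. jog_arm: Moves the arm, as the interface text tells. Shifts and turns lie within -1 to 1; 1 stands for 4 cm of shift or 4 degrees of turn. Its arguments: {"type":"object","properties":{"motion":{"type":"array","items":{"type":"number"}},"grip_force":{"type":"number"}},"required":["motion"]}

```bash
mkdir -p pics; ls
python3 - <<'E'
from rig import robot
import cv2, numpy as np
print(robot.get_obs(), robot.tip_reach)
for n in ("scene","side","wrist"):
    im=robot.camera(n); cv2.imwrite(f"pics/{n}0.png",im)
    c=robot.calibration(n); print(n,c)
    if 'R' in c: print("campos",-np.array(c['R']).T@np.array(c['t']))
E
```

```text
pics
{'time': 0.0, 'q': array([ 1.03851337e+00,  5.28450960e-01,  1.43389175e+00, -2.21346711e-05,
        1.18137689e+00, -1.78475644e-01]), 'joint_velocities': array([ 2.49426549e-04,  1.27537293e-05,  1.77724489e-04,  9.68617170e-04,
        1.19970846e-03, -2.61274119e-03]), 'joint_torque': array([-3.42121184e-04, -4.40042710e+01, -1.76586270e+01,  6.32057455e-02,
        5.82701562e-02, -1.84221763e-04]), 'position': array([0.21614801, 0.58568871, 0.2325843 ]), 'tool_rot': array([ 1.75978154e-01,  9.84393498e-01, -1.00058156e-03, -3.60436093e-04]), 'ft_force': array([-0.05610506, -0.06186351, -0.3793234 ]), 'moment': array([-0.06333354, -0.00780657,  0.02023574]), 'grip_force': 0.0, 'grip_width': 0.08700061241523097} 0.011
scene {'fx': 435.833936221476, 'fy': 435.833936221476, 'cx': 283.7870322946975, 'cy': 206.83931823007558, 'R': array([[ 0.68203252, -0.73113983, -0.0163154 ],
       [-0.30711297, -0.26609603, -0.91371469],
       [ 0.66371174,  0.6281938 , -0.40602867]]), 't': array([-0.27691386,  0.29312107,  1.05281455])}
campos [-0.41987984 -0.78583597  0.69078396]
side {'fx': 522.2095223795105, 'fy': 522.2095223795105, 'cx': 283.0362819907161, 'cy': 215.3395596289947, 'R': array([[-0.99976338,  0.00765293, -0.02036202],
       [ 0.02155727,  0.47376068, -0.88038974],
       [ 0.00290917, -0.88062038, -0.47381356]]), 't': array([0.47446984, 0.09476789, 1.83451545])}
campos [0.46697772 1.56698331 0.96231213]
wrist {'fx': 311.1848606431068, 'fy': 311.1848606431068, 'cx': 279.5398683641755, 'cy': 208.0075714996426, 'T_tool_cam': array([[-2.95685003e-04, -9.65423759e-01, -2.60685399e-01,
         7.15420544e-02],
       [ 9.99999919e-01, -3.56314243e-04,  1.85316312e-04,
        -3.55319021e-04],
       [-2.71794691e-04, -2.60685323e-01,  9.65423787e-01,
        -1.52088175e-01],
       [ 0.00000000e+00,  0.00000000e+00,  0.00000000e+00,
         1.00000000e+00]])}
```

View pics/scene0.png

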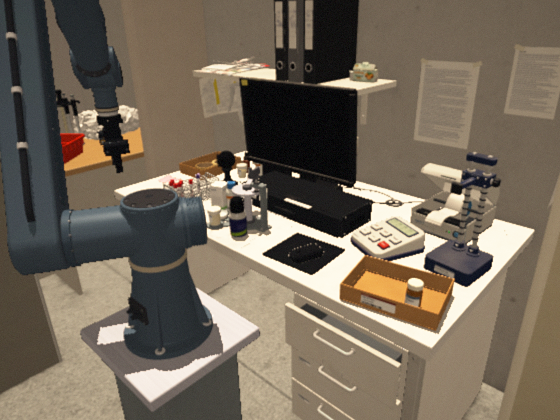

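View pics/side0.png

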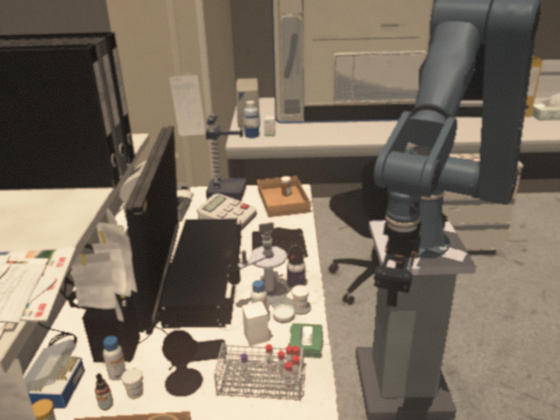

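The side view shows the stand's column near (268,262), the blue cap at (258,287), the dish at (284,311), the cup at (300,296) and the pot in the tray at (286,184). The scene view shows the tray at (398,290). Next I'll estimate positions by casting rays.

```bash
cat > h.py <<'E'
from rig import robot
import cv2, numpy as np
from scipy.spatial.transform import Rotation as Ro
def cam(n, obs=None):
    c=robot.calibration(n); K=np.array([[c['fx'],0,c['cx']],[0,c['fy'],c['cy']],[0,0,1.]])
    if n=='wrist':
        T=np.eye(4);T[:3,:3]=Ro.from_quat(obs['tool_rot']).as_matrix();T[:3,3]=obs['position']
        W=T@np.array(c['T_tool_cam']); return K,W[:3,:3],W[:3,3]
    R=np.array(c['R']);return K,R.T,-R.T@np.array(c['t'])
def plane(C,uv,z):
    K,R,o=C; d=R@np.linalg.solve(K,[uv[0],uv[1],1.]); return o+d*(z-o[2])/d[2]
def proj(C,X):
    K,R,o=C; p=K@(R.T@(np.array(X)-o)); return p[:2]/p[2]
E
python3 - <<'E'
from h import *
S=cam('side');C=cam('scene')
for nm,uv,z in [('cap',(258,285),.123),('dish',(284,308),.022),('cup',(300,290),.068),('flange',(268,257),.145),('pot',(286,180),.078)]:
    print(nm,plane(S,uv,z).round(3))
for nm,uv,z in [('pot',(415,284),.078),('trayA',(370,261),.05),('trayB',(452,287),.05),('trayC',(343,292),.05),('trayD',(440,322),.05),('can?',(237,200),.139),('cap',(232,185),.123)]:
    print(nm,plane(C,uv,z).round(3))
for n in('side','scene'):
    im=cv2.imread(f'pics/{n}0.png')
    a=im[170:350,190:350] if n=='side' else im[150:330,150:470]
    f=4 if n=='side' else 2.4
    cv2.imwrite(f'pics/{n}0c.png',cv2.resize(a,None,fx=f/1.25,fy=f/1.25,interpolation=cv2.INTER_CUBIC))
a=cv2.imread('pics/side0c.png');b=cv2.imread('pics/scene0c.png')
print(a.shape,b.shape)
E
```

```text
cap [0.543 0.404 0.123]
dish [0.474 0.378 0.022]
cup [0.428 0.356 0.068]
flange [0.517 0.299 0.145]
pot [ 0.458 -0.381  0.078]
pot [ 0.452 -0.4    0.078]
trayA [ 0.512 -0.234  0.05 ]
trayB [ 0.541 -0.458  0.05 ]
trayC [ 0.341 -0.265  0.05 ]
trayD [ 0.391 -0.496  0.05 ]
can? [0.423 0.22  0.139]
cap [0.528 0.368 0.123]
(576, 512, 3) (346, 614, 3)
```

View pics/side0c.png

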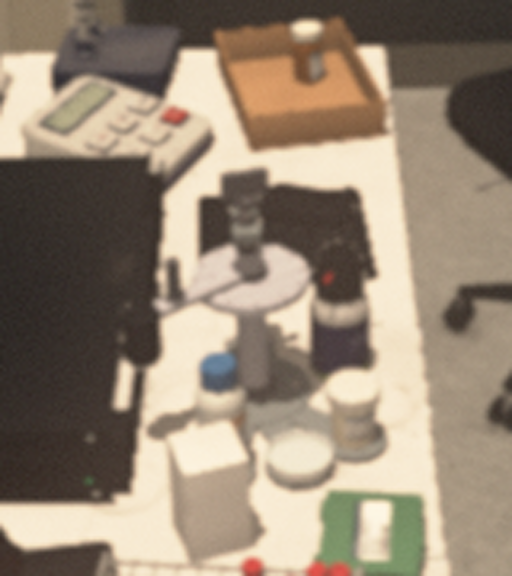

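The crop shows the dish on the middle-left rest, the cup next to it nearest the robot, and the swivel arm pointing away from the robot. The carton stands in front of the bottle. I'm moving above the stand for a look with the wrist camera.

>>> jog_arm(motion=[0, 0, -1, 0, 0, 0, -1, 0, 0, -1, 0, 0, 0, -1, -1, -0.35, -0.7, 0, 0, 0, -1, -1, -0.35, -0.7, 0, 0, 0, -1, -1, -0.35, -0.5, 0, 0, 0, -1, -1, -0.35, -0.3, 0, 0, 0, -1, -1, -0.35, 0, 0, 0, 0, -1, -1, -0.35, 0, 0, 0, 0, -1, -1, -0.35, 0, 0, 0, 0, -1, -1, -0.35, 0, 0, 0, 0, -1, -0.7, -0.3, 0, 0, 0, 0, -1, 0, 0, 0, 0, 0, 0, -1])

```text
time: 1.65
position: [0.5014, 0.3477, 0.4007]
tool_rot: [0.178, 0.984, -0.001, -0.0]
ft_force: [-0.8, 0.5, 0.7]
grip_width: 0.0871
grip_force: 0.0
```

Run:
```python
from h import *
o=robot.get_obs(); im=robot.camera('wrist'); cv2.imwrite('pics/w1.png',im); np.save('w1.npy',np.r_[o['position'],o['tool_rot']])
print(o['time'],o['position'],o['tool_rot'],o['q'])
```

```text
1.65 [0.50137995 0.34766506 0.40072308] [ 1.77706014e-01  9.84083400e-01 -5.01348651e-04 -4.28023237e-04] [ 4.23512618e-01  3.70114372e-01  1.23429508e+00 -3.41620757e-04
  1.53845664e+00 -7.89962628e-01]
```

View pics/w1.png

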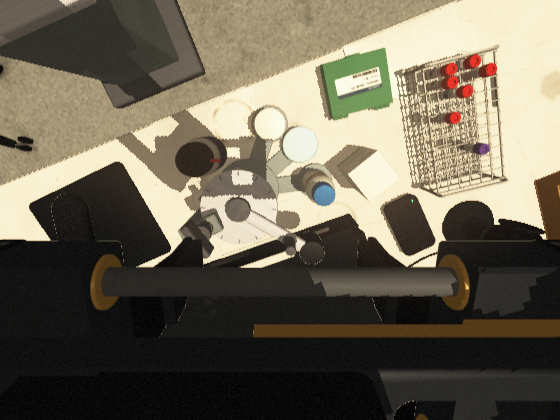

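The wrist view shows the flange disc around (240,205), with the wing and bracket near (200,228). The post is at (290,243), the head at (313,250), the blue cap at (323,194), the dish at (299,144), the cup at (269,124) and the can at (200,157). Now I'll measure these.

Run:
```python
from h import *
p=np.load('w1.npy');W=cam('wrist',dict(position=p[:3],tool_rot=p[3:]))
im=cv2.imread('pics/w1.png');hsv=cv2.cvtColor(im,cv2.COLOR_BGR2HSV)
m=cv2.inRange(hsv,(95,120,60),(125,255,255)); m[:,:300]=0;m[:, 345:]=0;m[215:]=0;m[:170]=0
c=max(cv2.findContours(m,0,2)[0],key=cv2.contourArea); (u,v),r=cv2.minEnclosingCircle(c); print('cap',u,v,r,plane(W,(u,v),.123).round(4))
g=cv2.cvtColor(im,cv2.COLOR_BGR2GRAY)
for nm,x0,y0,x1,y1,r0,r1,z in [('dish',270,115,330,170,14,24,.022),('cup',245,98,295,145,12,24,.068),('flange',190,155,290,255,33,48,.14),('hub',220,190,258,228,8,18,.145)]:
    s=cv2.resize(g[y0:y1,x0:x1],None,fx=4,fy=4,interpolation=cv2.INTER_CUBIC)
    C=cv2.HoughCircles(cv2.GaussianBlur(s,(0,0),2),cv2.HOUGH_GRADIENT,1.5,30,param1=80,param2=20,minRadius=r0*4,maxRadius=r1*4)
    if C is not None:
        for k in C[0][:2]:
            u,v=k[0]/4-.4+x0,k[1]/4-.4+y0; X=plane(W,(u,v),z); R=np.linalg.norm(plane(W,(u+k[2]/4,v),z)-X); print(nm,u,v,X.round(4),'R',R.round(4))
for nm,uv,z in [('head',(313,250),.146),('post',(290,243),.185)]: print(nm,plane(W,uv,z).round(4))
cv2.imwrite('pics/w1c.png',cv2.resize(im[90:270,150:350],None,fx=3.3,fy=3.3,interpolation=cv2.INTER_CUBIC))
```

```text
Traceback (most recent call last):
ValueError: max() iterable argument is empty
```

```bash
cat > m.py <<'E'
from h import *
p=np.load('w1.npy');W=cam('wrist',dict(position=p[:3],tool_rot=p[3:]))
im=cv2.imread('pics/w1.png');hsv=cv2.cvtColor(im,cv2.COLOR_BGR2HSV)
print(hsv[194,323],hsv[190,325])
m=cv2.inRange(hsv,(90,100,40),(130,255,255)); m[:,:300]=0;m[:, 345:]=0;m[215:]=0;m[:170]=0
c=max(cv2.findContours(m,0,2)[0],key=cv2.contourArea); (u,v),r=cv2.minEnclosingCircle(c); print('cap',u,v,r,plane(W,(u,v),.123).round(4))
g=cv2.cvtColor(im,cv2.COLOR_BGR2GRAY)
for nm,x0,y0,x1,y1,r0,r1,z in [('dish',270,115,330,170,14,24,.022),('cup',245,98,295,145,12,24,.068),('flange',190,155,290,255,33,48,.14),('hub',220,190,258,228,8,18,.145)]:
    s=cv2.resize(g[y0:y1,x0:x1],None,fx=4,fy=4,interpolation=cv2.INTER_CUBIC)
    C=cv2.HoughCircles(cv2.GaussianBlur(s,(0,0),2),cv2.HOUGH_GRADIENT,1.5,30,param1=80,param2=20,minRadius=r0*4,maxRadius=r1*4)
    if C is not None:
        for k in C[0][:2]:
            u,v=k[0]/4-.4+x0,k[1]/4-.4+y0; X=plane(W,(u,v),z); R=np.linalg.norm(plane(W,(u+k[2]/4,v),z)-X); print(nm,u,v,X.round(4),'R',R.round(4))
for nm,uv,z in [('head',(313,250),.146),('post',(290,243),.185)]: print(nm,plane(W,uv,z).round(4))
cv2.imwrite('pics/w1c.png',cv2.resize(im[90:270,150:350],None,fx=3.3,fy=3.3,interpolation=cv2.INTER_CUBIC))
E
python3 m.py
```

```text
[102 108 177] [101 112 180]
cap 324.0 195.0 10.295730590820312 [0.5468 0.3972 0.123 ]
dish 302.0375 144.7875 [0.4786 0.3957 0.022 ] R 0.0329
dish 270.9125 123.7875 [0.4286 0.359  0.022 ] R 0.0274
cup 268.7875 123.2875 [0.4273 0.3574 0.068 ] R 0.0283
cup 262.7875 128.1625 [0.4308 0.3464 0.068 ] R 0.0346
flange 238.5375 208.4125 [0.5192 0.2802 0.14  ] R 0.0537
flange 231.4125 211.7875 [0.5203 0.2692 0.14  ] R 0.0647
hub 238.1625 207.4125 [0.5167 0.2814 0.145 ] R 0.0189
hub 257.6625 203.2875 [0.5206 0.3083 0.145 ] R 0.0138
head [0.6106 0.3565 0.146 ]
post [0.5746 0.3339 0.185 ]
```

View pics/w1c.png

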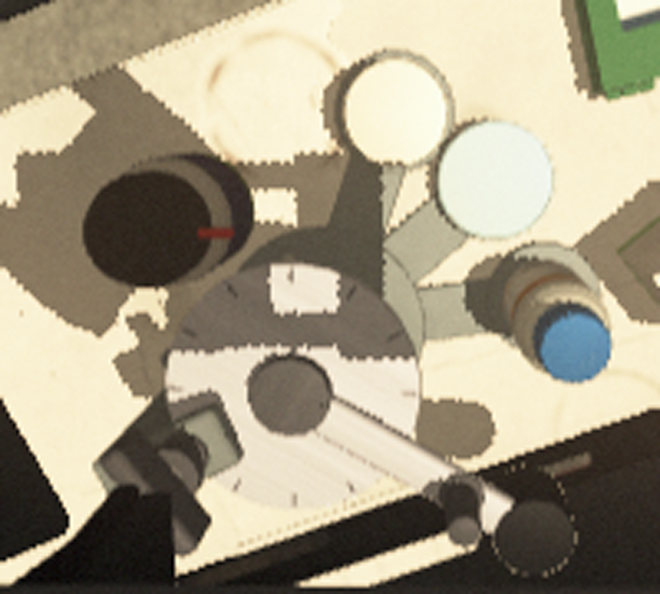

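The measured points fit the given geometry. The column is at (0.519, 0.280), and the bottle, dish and cup each lie 120 mm out at the expected angles. That gives a stand yaw of about 0.07 rad and a swivel of about -0.945 rad. I'll turn the tool so the closing line is at 30° and descend part way.

>>> jog_arm(motion=[0, 0, 0.25, 0, 0, 0.99, -1, 0, 0, 0.25, 0, 0, 0.99, -1, 0, 0, 0.25, 0, 0, 0.99, -1, 0, 0, 0.25, 0, 0, 0.99, -1, 0, 0, 0.25, 0, 0, 0.99, -1, 0, 0, 0.25, 0, 0, 0.99, -1, 0, 0, 0.25, 0, 0, 0.99, -1, 0.1, 0.5, 0.25, 0, 0, 0.99, -1, 0.2, 0.5, 0.25, 0, 0, 0.99, -1, 0.2, 0.5, 0.25, 0, 0, 0.99, -1, 0, 0, 0, 0, 0, 0, -1])

```text
time: 3.08
position: [0.5338, 0.4038, 0.3001]
tool_rot: [0.498, 0.867, -0.001, -0.001]
ft_force: [0.8, -0.4, -0.2]
grip_width: 0.0871
grip_force: 0.0
```

```bash
cat >> h.py <<'E'
def to(x,y,z,yaw=None):
    "remaining move in tool units; yaw = wanted angle (deg) of tool y from above"
    o=robot.get_obs();M=Ro.from_quat(o['tool_rot']).as_matrix()
    d=M.T@(np.array([x,y,z])-o['position'])/.04; a=np.degrees(np.arctan2(M[1,1],M[0,1]))
    print('t',round(o['time'],2),'pos',o['position'].round(4),'tilt',np.degrees(np.arccos(-M[2,2])).round(2),'yaw',a.round(2),'units',d.round(3),'turn units',None if yaw is None else round(-(((yaw-a)+90)%180-90)/4,3),'q',o['q'].round(2),'ft',o['ft_force'].round(1),'w',round(o['grip_width'],4))
E
python3 - <<'E'
from h import *
to(.546,.397,.113,30)
o=robot.get_obs();W=cam('wrist',o);im=robot.camera('wrist');hsv=cv2.cvtColor(im,cv2.COLOR_BGR2HSV)
m=cv2.inRange(hsv,(90,100,40),(115,255,255))
for c in cv2.findContours(m,0,2)[0]:
    if cv2.contourArea(c)>150:
        (u,v),r=cv2.minEnclosingCircle(c); print(u,v,r,plane(W,(u,v),.123).round(4))
cv2.imwrite('pics/w2.png',im)
E
```

```text
t 3.08 pos [0.5338 0.4038 0.3001] tilt 0.14 yaw 30.3 units [-0.305  0.189  4.676] turn units 0.075 q [ 0.48  0.53  1.23  0.    1.38 -0.05] ft [ 0.8 -0.4 -0.2] w 0.0871
```

>>> jog_arm(motion=[-0.3, 0.2, 0.6, 0, 0, 0, -1, 0, 0, 0.8, 0, 0, 0, -1, 0, 0, 0.8, 0, 0, 0, -1, 0, 0, 0.8, 0, 0, 0, -1, 0, 0, 0.8, 0, 0, 0, -1, 0, 0, 0.5, 0, 0, 0, -1, 0, 0, 0.37, 0, 0, 0, -1, 0, 0, 0, 0, 0, 0, -1, 0, 0, 0, 0, 0, 0, 0.6, 0, 0, 0, 0, 0, 0, 0.6, 0, 0, 0, 0, 0, 0, 0.6], grip_force=20)

```text
time: 4.5
position: [0.5484, 0.396, 0.1156]
tool_rot: [0.499, 0.867, 0.001, 0.0]
ft_force: [-0.5, 0.0, -0.4]
grip_width: 0.0646
grip_force: 0.0
```

Run:
```python
from h import *
to(.546,.397,.113,30)
print(robot.get_obs()['grip_force'])
```

```text
t 4.5 pos [0.5484 0.396  0.1156] tilt 0.08 yaw 30.13 units [ 0.051 -0.04   0.064] turn units 0.033 q [ 0.46  0.73  1.39  0.    1.02 -0.07] ft [-0.5  0.  -0.4] w 0.0646
0.0
```

>>> jog_arm(motion=[0.05, 0, 0.06, 0, 0, 0, 0.6, 0, 0, 0, 0, 0, 0, 0.6, 0, 0, 0, 0, 0, 0, 0.6, 0, 0, 0, 0, 0, 0, 0.6, 0, 0, 0, 0, 0, 0, 0.6, 0, 0, 0, 0, 0, 0, 0.6, 0, 0, 0, 0, 0, 0, 0.6], grip_force=20)

```text
time: 5.38
position: [0.5469, 0.3975, 0.1123]
tool_rot: [0.499, 0.867, -0.0, -0.0]
ft_force: [0.3, -0.8, -0.4]
grip_width: 0.0326
grip_force: 20.0
```

>>> jog_arm(motion=[0, 0, -0.4, 0, 0, 0, 0.6, 0, 0, -0.8, 0, 0, 0, 0.6, 0, 0, -0.9, 0, 0, 0, 0.6, 0, 0, -0.9, 0, 0, 0, 0.6, 0, 0, -0.9, 0, 0, 0, 0.6, 0, 0, -0.9, 0, 0, 0, 0.6, 0, 0, -0.9, 0, 0, 0, 0.6, 0, 0, -0.8, 0, 0, 0, 0.6, 0, 0, -0.4, 0, 0, 0, 0.6], grip_force=20)

```text
time: 6.5
position: [0.5474, 0.3978, 0.3918]
tool_rot: [0.499, 0.867, 0.002, 0.001]
ft_force: [-0.1, 0.2, -1.6]
grip_width: 0.0322
grip_force: 20.0
```

Run:
```python
from h import *
to(.45,-.25,.40,30)
im=robot.camera('scene');im0=cv2.imread('pics/scene0.png');
S=robot.camera('side');cv2.imwrite('pics/side1.png',S)
```

```text
t 6.5 pos [0.5474 0.3978 0.3918] tilt 0.28 yaw 30.13 units [-12.785 -10.235  -0.25 ] turn units 0.032 q [ 0.46  0.48  1.07 -0.    1.58 -0.06] ft [-0.1  0.2 -1.6] w 0.0322
```

>>> jog_arm(motion=[-0.4, -0.32, 0, 0, 0, 0, 0.6, -0.8, -0.64, 0, 0, 0, 0, 0.6, -1, -0.8, 0, 0, 0, 0, 0.6, -1, -0.8, 0, 0, 0, 0, 0.6, -1, -0.8, 0, 0, 0, 0, 0.6, -1, -0.8, 0, 0, 0, 0, 0.6, -1, -0.8, 0, 0, 0, 0, 0.6, -1, -0.8, 0, 0, 0, 0, 0.6, -1, -0.8, 0, 0, 0, 0, 0.6, -1, -0.8, 0, 0, 0, 0, 0.6, -1, -0.8, 0, 0, 0, 0, 0.6, -1, -0.8, 0, 0, 0, 0, 0.6])

```text
time: 8.1
position: [0.4607, -0.1709, 0.3869]
tool_rot: [0.499, 0.867, 0.0, -0.001]
ft_force: [0.8, -0.4, -0.5]
grip_width: 0.0326
grip_force: 20.0
```

>>> jog_arm(motion=[-1, -0.8, 0, 0, 0, 0, 0.6, -0.5, -0.4, 0, 0, 0, 0, 0.6, 0, 0, 0, 0, 0, 0, 0.6])

```text
time: 8.48
position: [0.4496, -0.2471, 0.3866]
tool_rot: [0.5, 0.866, 0.0, -0.002]
ft_force: [0.1, 1.0, -1.0]
grip_width: 0.0326
grip_force: 20.0
```

Run:
```python
from h import *
to(.455,-.3,.109,30)
o=robot.get_obs();im=robot.camera('wrist');cv2.imwrite('pics/w3.png',im);np.save('w3.npy',np.r_[o['position'],o['tool_rot']])
```

```text
t 8.47 pos [ 0.4496 -0.2471  0.3866] tilt 0.19 yaw 29.94 units [-1.235 -0.534  6.937] turn units -0.016 q [-0.72  0.22  1.49 -0.    1.44 -1.24] ft [ 0.1  1.  -1. ] w 0.0326
```

View pics/w3.png

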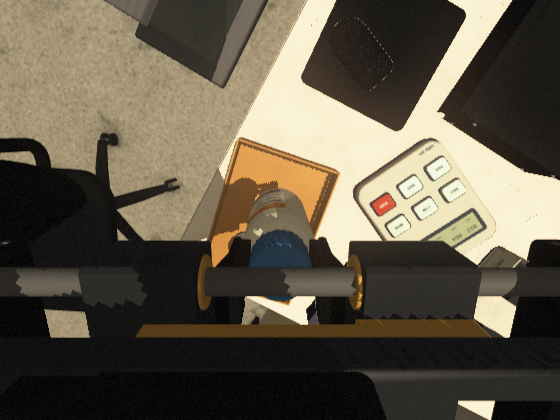

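The wrist view shows the bottle hanging upright in the jaws. The tray's near-stand rim corners are at (239,138) and (340,171).

Run:
```python
from h import *
p=np.load('w3.npy');W=cam('wrist',dict(position=p[:3],tool_rot=p[3:]))
a=plane(W,(239,138),.05);b=plane(W,(340,171),.05)
e=b-a;n=np.linalg.norm(e);ex=e/n;ey=np.array([-ex[1],ex[0],0])
print(a,b,n,'yaw',np.arctan2(ex[1],ex[0]))
c=(a+b)/2-.125*ey; print('centre',c); pot=np.array([.456,-.39,0]); print('pot in tray',(pot-c)@ex,(pot-c)@ey)
for l in(.03,.045,.06): print(l,c+l*ey)
t=c+.045*ey; to(t[0],t[1],.109,30)
```

```text
[ 0.36909113 -0.23395558  0.05      ] [ 0.53087885 -0.19941152  0.05      ] 0.1654344571396707 yaw 0.2103560691048212
centre [ 0.476086   -0.33892812  0.05      ]
pot in tray -0.030307463785775472 -0.04575195866830556
0.03 [ 0.46982176 -0.30958943  0.05      ]
0.045 [ 0.46668964 -0.29492008  0.05      ]
0.06 [ 0.46355752 -0.28025073  0.05      ]
t 8.53 pos [ 0.4497 -0.2457  0.3868] tilt 0.21 yaw 30.02 units [-1.303 -0.244  6.941] turn units 0.006 q [-0.72  0.22  1.49  0.    1.44 -1.24] ft [ 0.8  0.4 -1.5] w 0.0326
```

Run:
```python
from h import *
S=cam('side');C=cam('scene')
for uv in [(257.8,179.4),(296,177),(310,210),(268,215)]: print('side',plane(S,uv,.05).round(3))
im=cv2.imread('pics/scene0.png');hsv=cv2.cvtColor(im,cv2.COLOR_BGR2HSV)
print(hsv[270,400],hsv[300,425])
m=cv2.inRange(hsv,(5,100,60),(25,255,255));m[:240]=0;m[:,:320]=0
c=max(cv2.findContours(m,0,2)[0],key=cv2.contourArea);h=cv2.convexHull(c)
for k in cv2.approxPolyDP(h,5,True)[:,0]: print('scene',k,plane(C,k,.05).round(3),plane(C,k,0).round(3))
a=cv2.resize(im[250:335,330:465],None,fx=5,fy=5,interpolation=cv2.INTER_CUBIC);cv2.imwrite('pics/tray.png',a)
```

```text
side [ 0.577 -0.455  0.05 ]
side [ 0.415 -0.471  0.05 ]
side [ 0.371 -0.166  0.05 ]
side [ 0.528 -0.134  0.05 ]
[ 15 171 122] [ 17 167 237]
scene [340 284] [ 0.364 -0.239  0.05 ] [ 0.425 -0.196  0.   ]
scene [364 255] [ 0.529 -0.203  0.05 ] [ 0.603 -0.157  0.   ]
scene [454 278] [ 0.584 -0.444  0.05 ] [ 0.662 -0.418  0.   ]
scene [435 330] [ 0.358 -0.5    0.05 ] [ 0.419 -0.477  0.   ]
scene [342 300] [ 0.312 -0.283  0.05 ] [ 0.369 -0.244  0.   ]
```

View pics/tray.png

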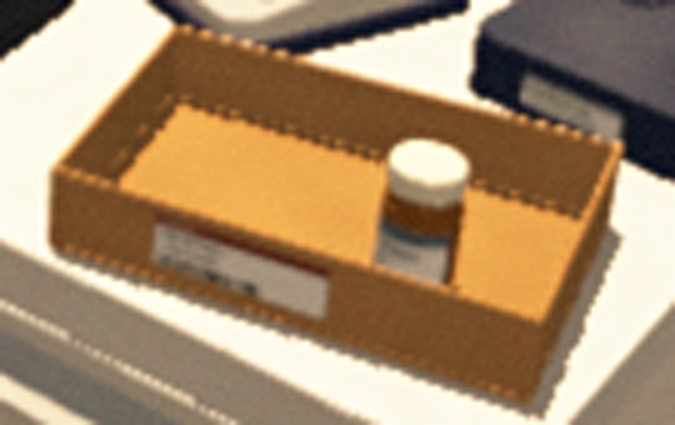

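The corner detection in the scene view agrees with the wrist view: tray centre about (0.475, -0.340), yaw about 0.21. I'll place the bottle at (0.468, -0.300), well clear of the pot.

>>> jog_arm(motion=[-0.7, -0.15, 0.3, 0, 0, 0, 0.6, -0.7, -0.14, 0.8, 0, 0, 0, 0.6, 0, 0, 1, 0, 0, 0, 0.6, 0, 0, 1, 0, 0, 0, 0.6, 0, 0, 1, 0, 0, 0, 0.6, 0, 0, 1, 0, 0, 0, 0.6, 0, 0, 0.8, 0, 0, 0, 0.6, 0, 0, 0.5, 0, 0, 0, 0.6, 0, 0, 0.3, 0, 0, 0, 0.6, 0, 0, 0.1, 0, 0, 0, 0.6, 0, 0, 0, 0, 0, 0, 0.6])

```text
time: 9.9
position: [0.4689, -0.2999, 0.1167]
tool_rot: [0.499, 0.867, -0.0, 0.0]
ft_force: [0.0, 0.0, -0.0]
grip_width: 0.0326
grip_force: 20.0
```

Run:
```python
from h import *
to(.468,-.30,.108,30)
```

```text
t 9.9 pos [ 0.4689 -0.2999  0.1167] tilt 0.04 yaw 30.16 units [ 0.01  -0.022  0.218] turn units 0.039 q [-0.77  0.6   1.71  0.    0.83 -1.3 ] ft [ 0.  0. -0.] w 0.0326
```

>>> jog_arm(motion=[0, 0, 0.08, 0, 0, 0, 0.6, 0, 0, 0.06, 0, 0, 0, 0.6, 0, 0, 0, 0, 0, 0, 0.6])

```text
time: 10.28
position: [0.4685, -0.3001, 0.1108]
tool_rot: [0.499, 0.867, -0.0, 0.0]
ft_force: [0.6, 0.3, -0.9]
grip_width: 0.0323
grip_force: 20.0
```

>>> jog_arm(motion=[0, 0, 0.05, 0, 0, 0, 0.6, 0, 0, 0, 0, 0, 0, 0.6])

```text
time: 10.52
position: [0.4685, -0.3, 0.1087]
tool_rot: [0.499, 0.867, 0.0, -0.0]
ft_force: [0.1, -0.1, -0.4]
grip_width: 0.0328
grip_force: 20.0
```

>>> jog_arm(motion=[0, 0, 0.04, 0, 0, 0, 0.6, 0, 0, 0, 0, 0, 0, 0.6, 0, 0, 0, 0, 0, 0, -0.2, 0, 0, 0, 0, 0, 0, -0.6, 0, 0, 0, 0, 0, 0, -0.6, 0, 0, 0, 0, 0, 0, -0.6, 0, 0, 0, 0, 0, 0, -0.6, 0, 0, 0, 0, 0, 0, -0.6])

```text
time: 11.52
position: [0.4686, -0.3, 0.1072]
tool_rot: [0.499, 0.867, 0.0, -0.0]
ft_force: [0.3, -0.4, -0.8]
grip_width: 0.0692
grip_force: 0.0
```

>>> jog_arm(motion=[0, 0, -0.4, 0, 0, 0, -0.6, 0, 0, -0.9, 0, 0, 0, -0.6, 0, 0, -1, 0, 0, 0, -0.6, 0, 0, -1, 0, 0, 0, -0.6, 0, 0, -1, 0, 0, 0, -0.6, 0, 0, -1, 0, 0, 0, -0.6, 0, 0, -1, 0, 0, 0, -0.6, 0, 0, -0.5, 0, 0, 0, -0.6])

```text
time: 12.52
position: [0.4689, -0.3003, 0.3832]
tool_rot: [0.499, 0.867, -0.001, 0.003]
ft_force: [0.7, 0.3, -0.6]
grip_width: 0.0694
grip_force: 0.0
```

Run:
```python
from h import *
to(.45,.15,.40,30)
im=robot.camera('scene');a=cv2.resize(im[220:335,320:465],None,fx=2.5,fy=2.5,interpolation=cv2.INTER_CUBIC);cv2.imwrite('pics/tray2.png',a)
# bottle: blue cap in scene
hsv=cv2.cvtColor(im,cv2.COLOR_BGR2HSV);m=cv2.inRange(hsv,(95,110,50),(125,255,255));m[:220]=0;m[:,:330]=0
for c in cv2.findContours(m,0,2)[0]:
    if cv2.contourArea(c)>30:
        x,y,w,h=cv2.boundingRect(c);print(x,y,w,h,plane(cam('scene'),(x+w/2,y+h/2),.108))
```

```text
t 12.53 pos [ 0.4689 -0.3003  0.3832] tilt 0.32 yaw 30.14 units [ 9.971  5.243 -0.466] turn units 0.034 q [-0.77  0.29  1.4   0.    1.45 -1.3 ] ft [ 0.7  0.3 -0.6] w 0.0694
379 252 12 12 [ 0.4660587  -0.30438549  0.108     ]
```

View pics/tray2.png

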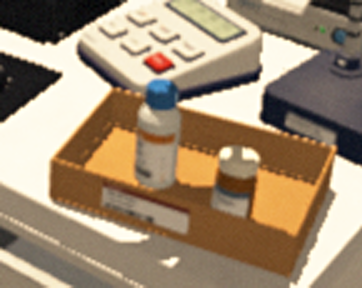

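The bottle stands upright in the tray beside the pot; the cap centre ray gives (0.466, -0.304). Next I'll look at the wing.

>>> jog_arm(motion=[0.5, 0.37, 0, 0, 0, 0, -0.6, 1, 0.75, 0, 0, 0, 0, -0.6, 1, 0.75, 0, 0, 0, 0, -0.6, 1, 0.75, 0, 0, 0, 0, -0.6, 1, 0.75, 0, 0, 0, 0, -0.6, 1, 0.75, 0, 0, 0, 0, -0.6, 1, 0.75, 0, 0, 0, 0, -0.6, 1, 0.75, 0, 0, 0, 0, -0.6, 1, 0.75, 0, 0, 0, 0, -0.6, 1, 0.75, 0, 0, 0, 0, -0.6, 0.9, 0.64, 0, 0, 0, 0, -0.6, 0, 0, 0, 0, 0, 0, -0.6])

```text
time: 14.08
position: [0.5259, 0.2192, 0.3775]
tool_rot: [0.497, 0.868, -0.001, -0.002]
ft_force: [-0.1, -0.4, -0.8]
grip_width: 0.0697
grip_force: 0.0
```

Run:
```python
from h import *
to(.53,.215,.36,30)
o=robot.get_obs();im=robot.camera('wrist');cv2.imwrite('pics/w4.png',im);np.save('w4.npy',np.r_[o['position'],o['tool_rot']])
W=cam('wrist',o);print('expect wing',proj(W,(.522,.236,.219)),'hub',proj(W,(.519,.28,.145)))
```

```text
t 14.07 pos [0.5259 0.2192 0.3775] tilt 0.22 yaw 30.44 units [-0.144  0.036  0.436] turn units 0.11 q [ 0.2   0.32  1.37  0.    1.45 -0.33] ft [-0.1 -0.4 -0.8] w 0.0697
expect wing [285.61257007 180.59604989] hub [301.16413958 137.63141226]
```

View pics/w4.png

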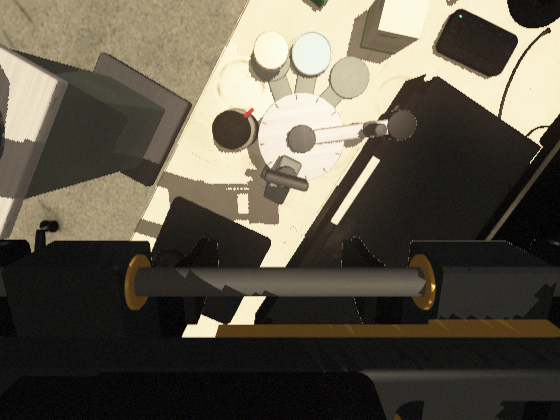

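The wing bar runs from about (263,172) to (309,185), centred near (286,179). That agrees with the predicted (285.6,180.6). The vacated rest is at (350,77), the dish at (311,54) and the cup at (270,54). I'll refine the wing's axis next.

Run:
```python
from h import *
im=cv2.imread('pics/w4.png');g=cv2.cvtColor(im,cv2.COLOR_BGR2GRAY)
for v in range(160,200): print(v,' '.join('%3d'%x for x in g[v,256:318:2]))
```

```text
160 115 120 118 126 204 237 238 239 238 238 123 114  95 163 175 176 172 165 145 117 197 240 242 241 242 242 241 241 240 240 240
161 116 117 117 126 144 236 235 223 229 237 119 115 117 172 177 175 176 173 162 146 118 206 241 241 240 240 239 240 241 240 241
162 120 120 115 121 118 233 236 161 224 236 112 101 133 173 178 177 173 174 172 163 149 122 218 239 240 241 241 241 243 241 241
163 117 118 120 124 126 201 202 198 236 204 113  84 117 175 175 176 175 174 178 175 166 150 158 240 240 241 241 241 240 241 239
164 118 114 119 120 128 118 180 237 238 121 115  92 132 177 176 176 175 179 176 176 172 168 144 240 241 240 239 240 240 240 240
165 117 119 120 124 120  81 207 239 238 118 114 117 170 174 150 153 162 177 176 175 174 177 155 239 240 240 240 240 241 241 241
166 116 115 116 122 103  82 152 237 204 115 109 124 137 139  93  91 115 164 175 173 172 176 149 240 240 240 240 240 240 240 241
167 120 120 122 124  84  83  83 230 121 114  93 112  79  83  92  96  99 115 173 176 174 174 134 240 241 241 241 241 241 240 240
168 193 117 122 124  77  83  82 187 114 114  83  80  69 104 120 118 119 103 
[... 3319 characters left out ...]
 237 238 239 239 239 240 240 239 235 239 239 240 239 240 240
195 121 125 125 125  75  77  78  77  74  81  80  77  79  82  82  96 239 237 240 237 238 239 239 239 239 238 239 239 239 239 238
196 121 123 122 125  83  79  79  76  73  77  79  80  82  81  82 167 239 236 239 236 240 239 239 239 239 239 238 239 239 239 239
197 125 120 123 122 113  81  74  77  79  76  79  75  78  80  79 222 239 237 236 236 239 241 239 240 239 238 241 239 239 239 238
198 121 125 125 123 123 106  79  76  79  79  75  83  77  79  76 233 237 237 231 238 240 240 239 239 240 239 239 237 239 238 240
199 124 121 122 124 122 124 108  79  79  80  78  79  78  77 100 235 237 236 232 240 239 240 239 239 239 239 238 240 239 239 238
```

Run:
```python
from h import *
p=np.load('w4.npy');W=cam('wrist',dict(position=p[:3],tool_rot=p[3:]))
a=plane(W,(265.,176.8),.219);b=plane(W,(307.5,187.2),.219);d=b-a
an=np.degrees(np.arctan2(d[1],d[0]));print(a,b,np.linalg.norm(d),'angle',an,'mid',(a+b)/2)
for uv1,uv2 in [((268,173),(304,182)),((272,182),(302,190))]:
    e=plane(W,uv2,.219)-plane(W,uv1,.219);print(np.degrees(np.arctan2(e[1],e[0])))
t=plane(W,(286.,177.6),.219)-plane(W,(284,186.3),.219);print('thick',np.linalg.norm(t))
print('flange hub',plane(W,(301,138.5),.145))
to(.522,.236,.26,an+90)
```

```text
[0.50213775 0.22880325 0.219     ] [0.54461482 0.24143391 0.219     ] 0.044315178835232456 angle 16.559977778866052 mid [0.52337628 0.23511858 0.219     ]
16.319414356308275
15.325052474465036
thick 0.009124439497792274
flange hub [0.51936339 0.27902625 0.145     ]
t 14.12 pos [0.5261 0.2175 0.3776] tilt 0.22 yaw 30.35 units [0.447 0.157 2.94 ] turn units -19.054 q [ 0.2   0.32  1.37  0.    1.45 -0.33] ft [-0.2  0.2  0.1] w 0.0696
```

>>> jog_arm(motion=[0, 0, 0.1, 0, 0, 1, 0, 0, 0, 0.1, 0, 0, 1, 0, 0, 0, 0.1, 0, 0, 1, 0, 0, 0, 0.1, 0, 0, 1, 0, 0, 0, 0.1, 0, 0, 1, 0, 0, 0, 0.1, 0, 0, 1, 0, 0, 0, 0.1, 0, 0, 1, 0, 0, 0, 0.1, 0, 0, 1, 0, 0, 0, 0.1, 0, 0, 1, 0, 0, 0, 0.1, 0, 0, 1, 0, 0, 0, 0.1, 0, 0, 1, 0, 0, 0, 0.1, 0, 0, 1, 0])

```text
time: 15.62
position: [0.527, 0.2144, 0.3304]
tool_rot: [0.809, 0.587, -0.001, -0.0]
ft_force: [-0.0, -0.3, -0.9]
grip_width: 0.0435
grip_force: 0.0
```

>>> jog_arm(motion=[0, 0, 0.1, 0, 0, 1, 0, 0, 0, 0.1, 0, 0, 1, 0, 0, 0, 0.1, 0, 0, 1, 0, 0, 0, 0.1, 0, 0, 1, 0, 0, 0, 0.1, 0, 0, 1, 0, 0, 0, 0.1, 0, 0, 1, 0, 0, 0, 0.1, 0, 0, 1, 0, 0, 0, 0.1, 0, 0, 1, 0, 0, 0, 0.1, 0, 0, 1, 0, 0, 0, 0.1, 0, 0, 1, 0, 0, 0, 0.1, 0, 0, 1, 0, 0, 0, 0.1, 0, 0, 1, 0])

```text
time: 17.12
position: [0.527, 0.2144, 0.2825]
tool_rot: [0.978, 0.207, -0.001, 0.0]
ft_force: [0.4, -0.4, -0.9]
grip_width: 0.0435
grip_force: 0.0
```

>>> jog_arm(motion=[0, 0, 0.1, 0, 0, 1, 0, 0, 0, 0.1, 0, 0, 1, 0, 0, 0, 0, 0, 0, 0, 0])

```text
time: 17.5
position: [0.527, 0.2146, 0.2744]
tool_rot: [0.99, 0.14, -0.001, 0.0]
ft_force: [0.5, -0.6, 0.4]
grip_width: 0.0436
grip_force: 0.0
```

Run:
```python
from h import *
to(.5229,.2355,.200,-74)
```

```text
t 17.5 pos [0.527  0.2146 0.2744] tilt 0.16 yaw -73.89 units [ 0.053 -0.531  1.86 ] turn units 0.027 q [ 0.19  0.41  1.53 -0.    1.21  1.48] ft [ 0.5 -0.6  0.4] w 0.0436
```

>>> jog_arm(motion=[0.05, -0.53, 0, 0, 0, 0, 0, 0, 0, 0.5, 0, 0, 0, 0, 0, 0, 0.6, 0, 0, 0, 0, 0, 0, 0.5, 0, 0, 0, 0, 0, 0, 0.23, 0, 0, 0, 0, 0, 0, 0, 0, 0, 0, 0, 0, 0, 0, 0, 0, 0, 0])

```text
time: 18.38
position: [0.5248, 0.2365, 0.2028]
tool_rot: [0.99, 0.14, 0.001, -0.0]
ft_force: [-0.5, -0.3, 0.4]
grip_width: 0.0434
grip_force: 0.0
```

Run:
```python
from h import *
to(.5229,.2355,.200,-74)
```

```text
t 18.38 pos [0.5248 0.2365 0.2028] tilt 0.09 yaw -73.87 units [-0.054  0.011  0.07 ] turn units 0.032 q [0.23 0.5  1.59 0.   1.05 1.52] ft [-0.5 -0.3  0.4] w 0.0434
```

>>> jog_arm(motion=[-0.05, 0, 0.06, 0, 0, 0, 0, 0, 0, 0, 0, 0, 0, 0.9, 0, 0, 0, 0, 0, 0, 0.9, 0, 0, 0, 0, 0, 0, 0.9, 0, 0, 0, 0, 0, 0, 0.9, 0, 0, 0, 0, 0, 0, 0.9, 0, 0, 0, 0, 0, 0, 0.9], grip_force=15)

```text
time: 19.25
position: [0.5226, 0.2353, 0.1997]
tool_rot: [0.99, 0.14, 0.0, 0.001]
ft_force: [0.4, -5.0, 1.3]
grip_width: 0.0228
grip_force: 15.0
```

Run:
```python
from h import *
to(.5229,.2355,.200,-74);print(robot.get_obs()['moment'],robot.get_obs()['grip_force'])
```

```text
t 19.25 pos [0.5226 0.2353 0.1997] tilt 0.07 yaw -73.86 units [ 0.008 -0.003 -0.008] turn units 0.035 q [ 0.23  0.5   1.6  -0.    1.04  1.52] ft [ 0.4 -5.   1.3] w 0.0228
[-0.95197786  0.02667573 -0.03642559] 15.000154227018356
```

>>> jog_arm(motion=[0, 0, 0, 0, 0, 0, 0.9, 0, 0, 0, 0, 0, 0, 0.9, 0, 0, 0, 0, 0, 0, 0.9])

```text
time: 19.62
position: [0.5226, 0.2353, 0.1997]
tool_rot: [0.99, 0.14, 0.0, 0.001]
ft_force: [1.2, -4.3, 1.7]
grip_width: 0.0224
grip_force: 15.0
```

Both fingers stall at 22 mm, so the tips are probably gripping the round boss just under the wing. I'll open, rise 7 mm and close again.

>>> jog_arm(motion=[0, 0, 0, 0, 0, 0, 0.2, 0, 0, 0, 0, 0, 0, 0.2, 0, 0, -0.19, 0, 0, 0, 0.2, 0, 0, 0, 0, 0, 0, 0.9, 0, 0, 0, 0, 0, 0, 0.9, 0, 0, 0, 0, 0, 0, 0.9, 0, 0, 0, 0, 0, 0, 0.9, 0, 0, 0, 0, 0, 0, 0.9, 0, 0, 0, 0, 0, 0, 0.9], grip_force=15)

```text
time: 20.75
position: [0.5225, 0.2352, 0.2071]
tool_rot: [0.99, 0.14, -0.0, 0.001]
ft_force: [0.4, -4.1, 0.0]
grip_width: 0.01
grip_force: 15.0
```

Run:
```python
from h import *
to(.5229,.2355,.207,-74);print(robot.get_obs()['moment'],robot.get_obs()['grip_force'])
im=robot.camera('wrist');cv2.imwrite('pics/w5.png',im)
```

```text
t 20.75 pos [0.5225 0.2352 0.2071] tilt 0.07 yaw -73.88 units [ 0.012 -0.004  0.002] turn units 0.031 q [ 0.23  0.49  1.59 -0.    1.06  1.52] ft [ 0.4 -4.1  0. ] w 0.01
[-0.87015829  0.07067145 -0.12741576] 14.99998329905793
```

>>> jog_arm(motion=[0, 0.02, 0, 0, 0, 0, 0.9, 0, 0, 0, 0, 0, 0, 0.9, 0, 0, 0, 0, 0, 0, 0.9], grip_force=50)

```text
time: 21.18
position: [0.5225, 0.2351, 0.2071]
tool_rot: [0.99, 0.14, -0.0, 0.0]
ft_force: [0.2, -3.7, -0.7]
grip_width: 0.0095
grip_force: 50.0
```

>>> jog_arm(motion=[0, 0, -0.003, 0, 0, -1, 0.9, 0, 0, -0.003, 0, 0, -1, 0.9, 0, 0, -0.003, 0, 0, -1, 0.9, 0, 0, -0.003, 0, 0, -1, 0.9, 0, 0, 0, 0, 0, 0, 0.9])

```text
time: 21.8
position: [0.5226, 0.2349, 0.2075]
tool_rot: [0.961, 0.277, -0.0, 0.0]
ft_force: [0.8, -4.1, -1.4]
grip_width: 0.0098
grip_force: 50.0
```

Run:
```python
from h import *
to(.5229,.2355,.207,-74);print(robot.get_obs()['moment'],robot.get_obs()['grip_force'])
```

```text
t 21.8 pos [0.5226 0.2349 0.2075] tilt 0.04 yaw -57.88 units [ 0.014 -0.009  0.013] turn units 4.029 q [ 0.23  0.49  1.59 -0.    1.06  1.24] ft [ 0.8 -4.1 -1.4] w 0.0098
[-0.87678905 -0.10298685  0.02471096] 49.99965688213706
```

>>> jog_arm(motion=[0, 0, -0.003, 0, 0, -1, 0.9, 0, 0, -0.003, 0, 0, -1, 0.9, 0, 0, -0.003, 0, 0, -1, 0.9, 0, 0, -0.003, 0, 0, -1, 0.9, 0, 0, -0.003, 0, 0, -1, 0.9, 0, 0, -0.003, 0, 0, -1, 0.9, 0, 0, -0.003, 0, 0, -1, 0.9, 0, 0, -0.003, 0, 0, -1, 0.9, 0, 0, -0.003, 0, 0, -1, 0.9, 0, 0, -0.003, 0, 0, -1, 0.9, 0, 0, -0.003, 0, 0, -1, 0.9, 0, 0, -0.003, 0, 0, -1, 0.9])

```text
time: 23.3
position: [0.5233, 0.2345, 0.2089]
tool_rot: [0.765, 0.644, 0.0, 0.001]
ft_force: [1.6, -5.3, -1.2]
grip_width: 0.0097
grip_force: 50.0
```

>>> jog_arm(motion=[0, 0, -0.003, 0, 0, -1, 0.9, 0, 0, 0, 0, 0, 0, 0.9, 0, 0, 0, 0, 0, 0, 0.9])

```text
time: 23.68
position: [0.5234, 0.2344, 0.2091]
tool_rot: [0.743, 0.67, 0.0, 0.001]
ft_force: [2.0, -6.6, -2.5]
grip_width: 0.0095
grip_force: 50.0
```

Run:
```python
from h import *
to(.5229,.2355,.207,-6);print(robot.get_obs()['moment'],robot.get_obs()['grip_force'])
```

```text
t 23.68 pos [0.5234 0.2344 0.2091] tilt 0.12 yaw -5.92 units [ 0.025 -0.016  0.051] turn units 0.02 q [ 0.23  0.49  1.59 -0.    1.06  0.33] ft [ 2.  -6.6 -2.5] w 0.0095
[-1.14127853 -0.28156526 -0.07993828] 49.99924692325294
```

The wing turned with the grip through 68°, with the width steady at 10 mm. Before going to the post, I'll check that nothing stands where the gripper body goes, and refine the post, head and dish positions.

Run:
```python
from h import *
p=np.load('w4.npy');W=cam('wrist',dict(position=p[:3],tool_rot=p[3:]))
for X in [(.644,.26,.23),(.67,.28,.23),(.644,.26,.08)]: print(X,proj(W,X))
print('px(490,240) z.25',plane(W,(490,240),.25),'z.1',plane(W,(490,240),.1))
im=cv2.imread('pics/w4.png');g=cv2.cvtColor(im,cv2.COLOR_BGR2GRAY)
for nm,x0,y0,x1,y1,r0,r1,z in [('dish',288,30,335,78,15,23,.022),('cup',248,28,293,80,13,22,.068),('flange',250,85,350,190,36,48,.145),('head',380,100,425,145,10,20,.146)]:
    s=cv2.resize(g[y0:y1,x0:x1],None,fx=4,fy=4,interpolation=cv2.INTER_CUBIC)
    C=cv2.HoughCircles(cv2.GaussianBlur(s,(0,0),2),cv2.HOUGH_GRADIENT,1.5,30,param1=80,param2=20,minRadius=r0*4,maxRadius=r1*4)
    if C is not None:
        k=C[0][0];u,v=k[0]/4-.4+x0,k[1]/4-.4+y0; X=plane(W,(u,v),z);d=X[:2]-[.519,.2795]; print(nm,round(u,1),round(v,1),X.round(4),'R',np.linalg.norm(plane(W,(u+k[2]/4,v),z)-X).round(4),'polar',np.hypot(*d).round(4),np.degrees(np.arctan2(d[1],d[0])).round(2))
# dish by brightness/colour mask
hsv=cv2.cvtColor(im,cv2.COLOR_BGR2HSV);print('dish hsv',hsv[53,311],'desk',hsv[90,230],'rest',hsv[77,350])
m=cv2.inRange(hsv,(60,10,180),(120,90,255));n,l,st,ce=cv2.connectedComponentsWithStats(m);k=l[53,311];print(st[k],ce[k],plane(W,ce[k],.022))
print('post top',plane(W,(376,128),.185))
```

```text
(0.644, 0.26, 0.23) [401.97717291 222.5492101 ]
(0.67, 0.28, 0.23) [434.84683755 218.71499179]
(0.644, 0.26, 0.08) [363.71149901 191.59785623]
px(490,240) z.25 [0.71637067 0.28976412 0.25      ] z.1 [0.83759887 0.29479785 0.1       ]
dish 310.7 55.7 [0.4783 0.3885 0.022 ] R 0.0278 polar 0.1164 110.49
cup 272.5 49.5 [0.4309 0.3591 0.068 ] R 0.026 polar 0.1187 137.9
flange 301.9 136.9 [0.5195 0.2809 0.145 ] R 0.0536 polar 0.0014 70.31
head 401.2 123.8 [0.6131 0.3536 0.146 ] R 0.018 polar 0.1198 38.19
dish hsv [ 45   8 245] desk [ 24  30 252] rest [ 24  46 207]
[     0      0    560    420 235200] [279.5 209.5] [0.55871584 0.1596581  0.022     ]
post top [0.58002125 0.32895776 0.185     ]
```

>>> jog_arm(motion=[0, 0, 0, 0, 0, 0, 0, 0, 0, 0, 0, 0, 0, 0, 0, 0, 0, 0, 0, 0, 0, 0, 0, -0.4, 0, 0, 0, 0, 0, 0, -0.7, 0, 0, 0, 0, 0, 0, -0.7, 0, 0, 0, 0, 0, 0, 0, 0, 0, 0, 0])

```text
time: 24.55
position: [0.5244, 0.2359, 0.2847]
tool_rot: [0.742, 0.67, 0.003, 0.002]
ft_force: [0.3, -0.5, 0.2]
grip_width: 0.0435
grip_force: 0.0
```

>>> jog_arm(motion=[0, 0, 0, 0, 0, 1, 0, 0, 0, 0, 0, 0, 1, 0, 0, 0, 0, 0, 0, 1, 0, 0, 0, 0, 0, 0, 1, 0, 0, 0, 0, 0, 0, 1, 0, 0, 0, 0, 0, 0, 1, 0, 0, 0, 0, 0, 0, 1, 0, 0, 0, 0, 0, 0, 1, 0, 0, 0, 0, 0, 0, 1, 0, 0, 0, 0, 0, 0, 1, 0, 0, 0, 0, 0, 0, 1, 0, 0, 0, 0, 0, 0, 0.3, 0])

```text
time: 26.05
position: [0.522, 0.2351, 0.2806]
tool_rot: [0.943, 0.333, -0.001, -0.0]
ft_force: [0.9, -0.4, -0.3]
grip_width: 0.0436
grip_force: 0.0
```

Run:
```python
from h import *
to(.5835,.332,.168,-51)
```

```text
t 26.05 pos [0.522  0.2351 0.2806] tilt 0.08 yaw -51.09 units [ 2.72  -0.917  2.811] turn units -0.023 q [0.23 0.41 1.51 0.   1.23 1.12] ft [ 0.9 -0.4 -0.3] w 0.0436
```

>>> jog_arm(motion=[0.9, -0.3, 0, 0, 0, 0, 0, 0.9, -0.3, 0, 0, 0, 0, 0, 0.9, -0.32, 0.3, 0, 0, 0, 0, 0, 0, 0.8, 0, 0, 0, 0, 0, 0, 0.8, 0, 0, 0, 0, 0, 0, 0.6, 0, 0, 0, 0, 0, 0, 0.31, 0, 0, 0, 0, 0, 0, 0, 0, 0, 0, 0])

```text
time: 27.05
position: [0.5829, 0.3314, 0.1678]
tool_rot: [0.943, 0.333, -0.001, -0.0]
ft_force: [0.5, -0.2, -0.1]
grip_width: 0.0434
grip_force: 0.0
```

>>> jog_arm(motion=[0, 0, 0, 0, 0, 0, 0.8, 0, 0, 0, 0, 0, 0, 0.8, 0, 0, 0, 0, 0, 0, 0.8, 0, 0, 0, 0, 0, 0, 0.8, 0, 0, 0, 0, 0, 0, 0.8, 0, 0, 0, 0, 0, 0, 0.8, 0, 0, 0, 0, 0, 0, 0.8], grip_force=10)

```text
time: 27.92
position: [0.584, 0.3316, 0.1694]
tool_rot: [0.943, 0.333, 0.001, 0.0]
ft_force: [1.2, -0.5, 4.2]
grip_width: 0.0134
grip_force: 10.0
```

```bash
cat > arc.py <<'E'
from h import *
# remaining arc: TCP on circle about column, target angle for post 110.4 deg
o=robot.get_obs();d=o['position'][:2]-[.519,.280];a=np.degrees(np.arctan2(d[1],d[0]));r=np.hypot(*d)
M=Ro.from_quat(o['tool_rot']).as_matrix();print('r',r,'ang',a,'toolx ang',np.degrees(np.arctan2(M[1,0],M[0,0])))
t=np.radians(110.4);to(.519+.083*np.cos(t),.280+.083*np.sin(t),.168)
E
python3 arc.py
```

```text
r 0.08300685277744926 ang 38.47116803561337 toolx ang 38.93064642610723
t 27.93 pos [0.584  0.3316 0.1694] tilt 0.08 yaw -51.07 units [-1.416 -1.984  0.032] turn units None q [ 0.35  0.66  1.37 -0.    1.11  1.24] ft [ 1.2 -0.5  4.2] w 0.0134
```

>>> jog_arm(motion=[-0.005, -0.145, 0, 0, 0, -1, 0.8, -0.005, -0.145, 0, 0, 0, -1, 0.8, -0.005, -0.145, 0, 0, 0, -1, 0.8, -0.005, -0.145, 0, 0, 0, -1, 0.8, -0.005, -0.145, 0, 0, 0, -1, 0.8, -0.005, -0.145, 0, 0, 0, -1, 0.8, 0, 0, 0, 0, 0, 0, 0.8])

```text
time: 28.8
position: [0.5562, 0.3535, 0.1694]
tool_rot: [0.853, 0.522, -0.0, 0.0]
ft_force: [-1.0, -1.3, 5.3]
grip_width: 0.0135
grip_force: 10.0
```

```bash
python3 arc.py
```

```text
r 0.082403507586552 ang 63.17999465349962 toolx ang 62.964075842918206
t 28.8 pos [0.5562 0.3535 0.1694] tilt 0.02 yaw -27.04 units [-0.657 -1.521  0.035] turn units None q [ 0.4   0.64  1.4  -0.    1.1   0.87] ft [-1.  -1.3  5.3] w 0.0135
```

>>> jog_arm(motion=[-0.005, -0.145, 0, 0, 0, -1, 0.8, -0.005, -0.145, 0, 0, 0, -1, 0.8, -0.005, -0.145, 0, 0, 0, -1, 0.8, -0.005, -0.145, 0, 0, 0, -1, 0.8, -0.005, -0.145, 0, 0, 0, -1, 0.8, -0.005, -0.145, 0, 0, 0, -1, 0.8, -0.005, -0.145, 0, 0, 0, -1, 0.8, -0.005, -0.145, 0, 0, 0, -1, 0.8, -0.005, -0.145, 0, 0, 0, -1, 0.8, -0.005, -0.145, 0, 0, 0, -1, 0.8, -0.005, -0.145, 0, 0, 0, -1, 0.8, 0, 0, 0, 0, 0, 0, 0.8])

```text
time: 30.3
position: [0.4949, 0.3579, 0.1694]
tool_rot: [0.595, 0.804, -0.001, 0.001]
ft_force: [0.4, -4.8, 6.4]
grip_width: 0.0136
grip_force: 10.0
```

```bash
python3 arc.py
```

```text
r 0.08151255690631956 ang 107.22187793786159 toolx ang 106.94161775740804
t 30.3 pos [0.4949 0.3579 0.1694] tilt 0.13 yaw 16.94 units [ 0.034 -0.115  0.034] turn units None q [ 0.44  0.59  1.53 -0.    1.03  0.15] ft [ 0.4 -4.8  6.4] w 0.0136
```

>>> jog_arm(motion=[0.02, -0.115, 0, 0, 0, -0.8, 0.8, 0, 0, 0, 0, 0, 0, 0.8, 0, 0, 0, 0, 0, 0, 0.8])

```text
time: 30.68
position: [0.4908, 0.3565, 0.1694]
tool_rot: [0.573, 0.82, -0.001, 0.002]
ft_force: [1.4, -6.5, 7.5]
grip_width: 0.0136
grip_force: 10.0
```

```bash
python3 arc.py
```

```text
r 0.08154312887905228 ang 110.21265557965636 toolx ang 110.1273798755444
t 30.68 pos [0.4908 0.3565 0.1694] tilt 0.22 yaw 20.13 units [ 0.037 -0.007  0.034] turn units None q [ 0.45  0.58  1.54 -0.    1.02  0.1 ] ft [ 1.4 -6.5  7.5] w 0.0136
```

>>> jog_arm(motion=[0, 0, 0, 0, 0, 0, 0.3, 0, 0, 0, 0, 0, 0, 0, 0, 0, 0, 0, 0, 0, 0, 0, 0, 0, 0, 0, 0, 0, 0, 0, -0.4, 0, 0, 0, 0, 0, 0, -1, 0, 0, 0, 0, 0, 0, -1, 0, 0, 0, 0, -0.9, -0.1, -1, 0, 0, 0, 0, -0.9, -0.1, -1, 0, 0, 0, 0, -0.9, -0.1, -0.6, 0, 0, 0, 0, -0.8, -0.06, 0, 0, 0, 0, 0, 0, 0, 0, 0, 0, 0, 0])

```text
time: 32.17
position: [0.5253, 0.2203, 0.3705]
tool_rot: [0.574, 0.819, 0.001, 0.001]
ft_force: [0.0, 0.4, 0.5]
grip_width: 0.0432
grip_force: 0.0
```

Run:
```python
from h import *
to(.5229,.2355,.207,-6)
o=robot.get_obs();im=robot.camera('wrist');cv2.imwrite('pics/w6.png',im);np.save('w6.npy',np.r_[o['position'],o['tool_rot']])
W=cam('wrist',o)
print('dish px',proj(W,(.4775,.392,.022)),'head',proj(W,(.477,.392,.146)))
u,v=proj(W,(.4775,.392,.08)).astype(int);x0,y0=max(u-60,0),max(v-50,0)
cv2.imwrite('pics/w6c.png',cv2.resize(im[y0:y0+120,x0:x0+130],None,fx=5,fy=5,interpolation=cv2.INTER_CUBIC));print(x0,y0)
```

```text
t 32.17 pos [0.5253 0.2203 0.3705] tilt 0.14 yaw 19.94 units [0.38  0.065 4.086] turn units 6.485 q [ 0.2   0.32  1.39 -0.    1.43 -0.15] ft [0.  0.4 0.5] w 0.0432
dish px [288.73241404  48.40663426] head [291.76925094  21.36668018]
230 0
```

View pics/w6c.png

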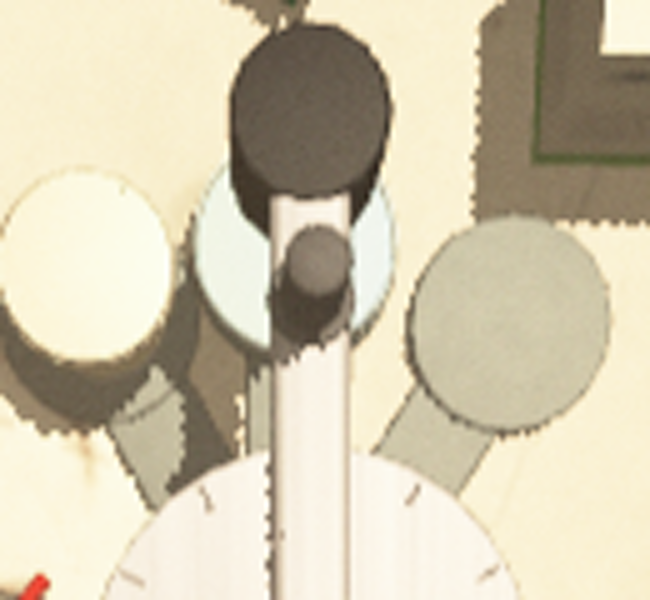

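The crop, which has its origin at (230,0) and is enlarged 5×, shows the head top centred at crop (311,110) and the dish at about (294,252). Those are pixels (292,22) and (288.8,50.3). I'll check the offset.

Run:
```python
from h import *
p=np.load('w6.npy');W=cam('wrist',dict(position=p[:3],tool_rot=p[3:]))
h=plane(W,(230+311/5-.4,110/5-.4),.146)
L=plane(W,(230+193/5-.4,255/5-.4),.022);R=plane(W,(230+395/5-.4,255/5-.4),.022);d=plane(W,(230+294/5-.4,251/5-.4),.022)
B=[plane(W,(230+x/5-.4,y/5-.4),.02) for x,y in [(205,310),(250,347),(197,225),(380,310),(391,225),(395,255),(193,255)]]
B=np.array(B)[:,:2];A=np.c_[2*B,np.ones(len(B))];s=np.linalg.lstsq(A,(B**2).sum(1),rcond=None)[0];print('dish fit',s[:2],np.sqrt(s[2]+s[:2]@s[:2]))
f=plane(W,(230+311/5-.4,0),.145)
print('head',h,'dish',d,'width',np.linalg.norm(L-R),'diff',(h-d)[:2],'post',plane(W,(230+317/5-.4,260/5-.4),.185))
for n,X in(('h',h),('d',d),('df',s)): e=X[:2]-[.519,.280];print(n,np.hypot(*e),np.degrees(np.arctan2(e[1],e[0])))
```

```text
dish fit [0.47771978 0.39006757] 0.029630356773717104
head [0.47710977 0.39180123 0.146     ] dish [0.47768834 0.39009337 0.022     ] width 0.05921371261099317 diff [-0.00057857  0.00170786] post [0.48989768 0.35658731 0.185     ]
h 0.11939140491811531 110.54021547081999
d 0.1175891288268653 110.56820292996751
df 0.11755393197546975 110.55827026337921
```

The head is within 2 mm of the dish centre. Going back to the wing to tighten it.

>>> jog_arm(motion=[0.38, 0.08, 0, 0, 0, 0.95, 0, 0, 0, 0, 0, 0, 0.95, 0, 0, 0, 0.2, 0, 0, 0.95, 0, 0, 0, 0.5, 0, 0, 0.95, 0, 0, 0, 0.5, 0, 0, 0.95, 0, 0, 0, 0.6, 0, 0, 0.95, 0, 0, 0, 0.6, 0, 0, 0.79, 0, 0, 0, 0, 0, 0, 0, 0])

```text
time: 33.22
position: [0.5205, 0.2382, 0.2711]
tool_rot: [0.741, 0.671, -0.002, -0.001]
ft_force: [-0.7, -0.1, 0.4]
grip_width: 0.0435
grip_force: 0.0
```

Run:
```python
from h import *
to(.5229,.2350,.209,-6)
```

```text
t 33.23 pos [0.5205 0.2382 0.2711] tilt 0.3 yaw -5.72 units [-0.071  0.076  1.551] turn units 0.071 q [0.23 0.42 1.52 0.   1.21 0.33] ft [-0.7 -0.1  0.4] w 0.0435
```

>>> jog_arm(motion=[-0.07, 0.06, 0.4, 0, 0, 0.07, 0, 0, 0, 0.6, 0, 0, 0, 0, 0, 0, 0.5, 0, 0, 0, 0, 0, 0, 0, 0, 0, 0, 0, 0, 0, 0, 0, 0, 0, 0.9, 0, 0, 0, 0, 0, 0, 0.9, 0, 0, 0, 0, 0, 0, 0.9, 0, 0, 0, 0, 0, 0, 0.9, 0, 0, 0, 0, 0, 0, 0.9, 0, 0, 0, 0, 0, 0, 0.9, 0, 0, 0, 0, 0, 0, 0.9], grip_force=50)

```text
time: 34.6
position: [0.5238, 0.2345, 0.2131]
tool_rot: [0.744, 0.668, -0.0, -0.001]
ft_force: [-4.7, -0.1, 5.2]
grip_width: 0.0094
grip_force: 50.0
```

Run:
```python
from h import *
to(.5229,.2350,.209,-6);print(robot.get_obs()['moment'])
```

```text
t 34.6 pos [0.5238 0.2345 0.2131] tilt 0.08 yaw -6.11 units [ 0.011 -0.022  0.103] turn units -0.028 q [0.23 0.48 1.58 0.   1.07 0.33] ft [-4.7 -0.1  5.2] w 0.0094
[-0.02109799  0.74898329  0.00142893]
```

>>> jog_arm(motion=[0, 0, 0.003, 0, 0, 1, 0.9, 0, 0, 0.003, 0, 0, 1, 0.9, 0, 0, 0.003, 0, 0, 1, 0.9, 0, 0, 0.003, 0, 0, 1, 0.9, 0, 0, 0.003, 0, 0, 1, 0.9, 0, 0, 0.003, 0, 0, 1, 0.9, 0, 0, 0.003, 0, 0, 1, 0.9, 0, 0, 0.003, 0, 0, 1, 0.9, 0, 0, 0.003, 0, 0, 1, 0.9, 0, 0, 0.003, 0, 0, 1, 0.9, 0, 0, 0.003, 0, 0, 1, 0.9, 0, 0, 0.003, 0, 0, 1, 0.9])

```text
time: 36.1
position: [0.5232, 0.2348, 0.2117]
tool_rot: [0.951, 0.308, -0.001, -0.0]
ft_force: [-5.0, 1.0, 6.4]
grip_width: 0.0097
grip_force: 50.1
```

>>> jog_arm(motion=[0, 0, 0.003, 0, 0, 1, 0.9, 0, 0, 0.003, 0, 0, 1, 0.9, 0, 0, 0.003, 0, 0, 1, 0.9, 0, 0, 0.003, 0, 0, 1, 0.9, 0, 0, 0.003, 0, 0, 1, 0.9, 0, 0, 0, 0, 0, 0, 0.9, 0, 0, 0, 0, 0, 0, 0.9])

```text
time: 36.98
position: [0.5231, 0.235, 0.2112]
tool_rot: [0.99, 0.139, -0.001, -0.001]
ft_force: [-5.2, 1.9, 6.6]
grip_width: 0.0095
grip_force: 50.0
```

Run:
```python
from h import *
to(.5229,.2350,.209,-74);print(robot.get_obs()['moment'])
```

```text
t 36.98 pos [0.5231 0.235  0.2112] tilt 0.15 yaw -74.06 units [-0.005 -0.001  0.054] turn units -0.014 q [0.23 0.49 1.59 0.   1.07 1.52] ft [-5.2  1.9  6.6] w 0.0095
[0.27202554 1.03855941 0.16505412]
```

>>> jog_arm(motion=[0, 0, 0, 0, 0, 0, 0, 0, 0, 0, 0, 0, 0, 0, 0, 0, 0, 0, 0, 0, 0, 0, 0, 0, 0, 0, 0, 0, 0, 0, -0.4, 0, 0, 0, 0, 0, 0, -0.8, 0, 0, 0, 0, 0, 0, -0.8, 0, 0, -1, 0, 0, 0, -0.8, 0, 0, -1, 0, 0, 0, -0.8, 0, 0, -1, 0, 0, 0, -0.4, 0, 0, -1, 0, 0, 0, 0, 0, 0, -1, 0])

```text
time: 38.35
position: [0.5254, 0.2346, 0.3742]
tool_rot: [0.951, 0.309, 0.003, 0.0]
ft_force: [-0.9, 0.3, -0.5]
grip_width: 0.0436
grip_force: 0.0
```

>>> jog_arm(motion=[0, 0, 0, 0, 0, -1, 0, 0, 0, 0, 0, 0, -1, 0, 0, 0, 0, 0, 0, -1, 0, 0, 0, 0, 0, 0, -1, 0, 0, 0, 0, 0, 0, -1, 0, 0, 0, 0, 0, 0, -1, 0, 0, 0, 0, 0, 0, -1, 0, 0, 0, 0, 0, 0, -1, 0, 0, 0, 0, 0, 0, -1, 0, 0, 0, 0, 0, 0, -1, 0, 0, 0, 0, 0, 0, -1, 0, 0, 0, 0, 0, 0, -1, 0])

```text
time: 39.85
position: [0.5246, 0.2343, 0.3721]
tool_rot: [0.743, 0.669, 0.001, 0.0]
ft_force: [0.3, 0.0, 0.1]
grip_width: 0.0435
grip_force: 0.0
```

>>> jog_arm(motion=[0, 0, 0, 0, 0, -1, 0, 0, 0, 0, 0, 0, -1, 0, 0, 0, 0, 0, 0, -1, 0, -0.38, -0.06, 0, 0, 0, -1, 0, 0, 0, 0, 0, 0, -1, 0, 0, 0, 0, 0, 0, -1, 0, 0, 0, 0, 0, 0, 0, 0])

```text
time: 40.72
position: [0.5238, 0.2189, 0.3719]
tool_rot: [0.589, 0.808, 0.001, 0.001]
ft_force: [0.0, -0.0, 0.5]
grip_width: 0.0435
grip_force: 0.0
```

Run:
```python
from h import *
to(.5253,.2203,.3705,20)
o=robot.get_obs();im=robot.camera('wrist');cv2.imwrite('pics/w7.png',im);W=cam('wrist',o)
p=np.load('w6.npy');W6=cam('wrist',dict(position=p[:3],tool_rot=p[3:]));i6=cv2.imread('pics/w6.png')
# dark head top blob, both pictures; wing angle by min-area rect of the bright top face
for w,i in((W6,i6),(W,im)):
    g=cv2.cvtColor(i,cv2.COLOR_BGR2GRAY);u,v=proj(w,(.477,.392,.146)).astype(int)
    x0,y0=max(u-25,0),max(v-25,0)
    m=(g[y0:v+25,x0:u+25]<120).astype(np.uint8);n,l,st,ce=cv2.connectedComponentsWithStats(m);k=1+np.argmax(st[1:,4]);x,y,ww,hh,ar=st[k]
    print('head box',x0+x,y0+y,ww,hh,'top-centre',plane(w,(x0+x+ww/2-.5,y0+y+ww/2*1.05),.146).round(4))
    s=proj(w,(.5229,.2355,.219));print('wing px',s)
S=robot.camera('scene');hsv=cv2.cvtColor(S,cv2.COLOR_BGR2HSV);m=cv2.inRange(hsv,(95,110,50),(125,255,255));m[:220]=0;m[:,:330]=0
print([cv2.boundingRect(c) for c in cv2.findContours(m,0,2)[0] if cv2.contourArea(c)>30])
g=cv2.cvtColor(im,cv2.COLOR_BGR2GRAY);u,v=proj(W,(.5229,.2355,.219)).astype(int);print(u,v)
for r in range(v-14,v+15,2): print(r,' '.join('%3d'%x for x in g[r,u-28:u+30:2]))
```

```text
t 40.73 pos [0.5238 0.2189 0.3719] tilt 0.09 yaw 17.84 units [0.021 0.047 0.034] turn units -0.54 q [ 0.2   0.32  1.39 -0.    1.43 -0.11] ft [ 0.  -0.   0.5] w 0.0435
head box 276 2 32 44 top-centre [0.4759 0.3942 0.146 ]
wing px [282.71782123 182.62827697]
head box 272 3 32 42 top-centre [0.4767 0.3927 0.146 ]
wing px [284.11291942 181.4847819 ]
[(379, 252, 12, 12)]
284 181
167 117 118 120 145 230 236 237 121 109 112 132 131  83 100 110 101  90 149 172 173 138 238 237 238 238 239 241 240 166
169 119 119 120 123 123 232 238 116 112 127  69 107 122 120 119 122 123 113 145 166 172 236 238 238 238 240 239 241 220
171 117 120 121 124  89  96 196 114 106  77 104 116 119 114 121 120 119 100 110 150 237 236 237 238 238 239 239 238 235
173 191 121 123 127  75  73  74  78  70  72  90  94  96  95  99  99 103 100 104 113 210 208 211 226 236 239 239 230 233
175 119 117 126 120  64  70  65  70  68  69  67  70  69  68  66  69  70  71  70  71  68  73  70  72  96 234 237 239 238
177 120 124 123  78  90  87  87  87  88  85  85  82  82  75  81  80  76  79  72  77  79  77  79  75  79 155 240 239 238
17
[... 377 characters left out ...]
  91  83  86  90  86  89  92  90  95  93  91  93  96  98  96  95  99 100  99 100 103 116 238 239 240
187 131 123 120 122 125 126 106 129 143 148 145 127  94 100  98 105 119 124 201 204 206 202 198 199 201 240 238 239 240
189 123 126 125 125 117 121  83 138 161 157 160 162 163 164 150 163 162 146 238 239 238 236 240 239 239 240 239 238 239
191 125 121 127 125 127 123  80 146 159 155 159 160 160 161 159 162 159 135 240 239 239 239 238 240 240 240 240 240 240
193 123 125 127 127 124 121 112 158 155 158 160 162 160 162 159 159 155 187 239 240 237 241 234 239 241 240 239 239 240
195 123 126 123 123 122 126  73 127 153 123 123  80 127 127  80 159 151 233 237 238 236 237 238 239 239 240 239 239 239
```

The wing bar is back at its starting angle (about 17° against 16°), the head is still over the dish and the bottle hasn't moved. Handing in.

```bash
python3 -c "
from rig import robot
print(robot.hand_in())"
```

```text
the job is handed in; nothing more can be done
None
```

The job is handed in at about 41 s, but no verdict came back. The bottle stands upright in the tray, the head measured within about 2 mm of the dish centre before I retightened and hadn't shifted noticeably after, and the clamp screw was backed off 68° and turned back to within about 1° of where I found it.

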